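# Move the price-card slide to the mug

### The job

The price card on this display stand belongs to the mug with the handle. Take the slide that carries the card by its knob, lift it out of its notch in the rail, move it along, and drop it fully home and upright in the notch straight in front of the mug. Leave the mug and the other slide where they are.

Things in the scene. Friction and masses are not known exactly. Their poses are not given: they have to be found in the camera images.
- stand: Fixed wooden stand (sizes in mm). Origin on the table under the rail's middle; y along the rail, x towards the goods, z up. Rail: two plates, 46 mm over both, tops at z 54, 30 mm channel between. Five notches at y -170, -85, 0, 85, 170: floor at z 34, 15 mm wide, flaring to 29 at the top. Mug, beaker, jar stand (any order) at x 110 before the three inner notches; slides start in the end ones.
- card_slide_knob (a point): Centre of the black block knob (x 28, y 24, 34 mm tall) of the loose slide to move, 0.14 kg. Its steel bar (x 68, y 12, 24 mm tall, underside 49 mm below this point) lies across the rail; a keel 14 mm wide hangs 16 mm lower in the channel. A blank price card 54 x 36 mm stands on the bar's -x end. Home in a notch, this point is 83 mm over the table; lifted 20 mm it clears the rail. Axes as the stand's.
- spare_slide_knob (a point): Centre of the small round black knob (21 mm wide, 18 mm tall) of the other slide, which has no card and is to be left alone; same bar and keel, it sits in the notch at the other end of the rail, this point 75 mm above the table.
- mug: White ceramic mug with a handle, loose, 72 mm in diameter, 82 mm tall, standing on the board (12 mm above the table) in front of one of the three inner notches. Origin at the centre of its underside; the handle is on its +y side, pointing more or less away from the rail.
Mind the look-alikes: they are no part of the job. Leave any purple look-alike of the part that bears card_slide_knob alone.

How it is judged:
By the outcome, as a careful person would: the job done as asked, in the order asked, and still so for the second after the job is handed in, with the robot touching nothing.
It also fails if it takes over 32 s, if anything falls off the work surface, if the arm or the gripper's body presses on something with over 40 N, if the wrist force passes 120 N, or if a joint passes its speed limit or range.

### The arm

A 7-joint arm with a two-finger parallel gripper is mounted at the origin on the work surface. World frame = base frame: x ahead of the robot, y to its left, z up, the work surface at z = 0. Lengths are in m, angles in rad, forces in N, time in s.
With the tool pointing down it reaches from about 0.425 to 0.925 m from the base axis. Payload 6.8 kg.
Tool frame: the origin (TCP) lies at the very end of the fingers, on their centre line; the grasp point (between the pads) lies 19 mm behind it; x points along the fingers, y is the direction in which the jaws open and shut, and the axes are right-handed (so a half turn about x gives the same grasp; the last joint's range is limited). The gripper opens to 85 mm and grips with 20 to 120 N. Pads are 22 mm wide; open, the fingers measure 114 mm over their backs; the gripper's body (76 mm by 85 mm) begins 54 mm behind the grasp point. The pads swing forward as they close: fully open they stand 13 mm farther back than shut.
Start: joints at [1.095, 0.477, 0.022, 1.555, -0.011, 1.109, -0.083], TCP at [0.243, -0.63, 0.231] pointing down, gripper open.
Joint ranges: [-2.96, 2.96], [-0.34, 2.1], [-1.41, 1.46], [0.24, 2.44], [-1.37, 4.51], [0.17, 1.92], [-2.96, 2.96]. Speed limits (rad/s): [2.39, 2.39, 3.14, 3.14, 3.14, 3.14, 3.14].

### API

Orientations are given as a rotation vector (axis times angle).
In Python, from bench import get_obs, grab_frame, camera_info, hand_in gives the robot as it stands.
- The arm moves only by the tool apply_moves, never from a script. Its argument "series" is text: rows parted by semicolons, each of 7 numbers parted by spaces: the turn, a rotation vector about the tool's x, y, z in rad, then the shift along the tool's x, y, z in m, then the opening, from 0 (shut) to 1 (fully open). In form: wx wy wz tx ty tz hand; .... A call has 1 to 12 rows; each row is the pose to reach, as a shift and turn from the pose commanded when the call began, along the tool's axes at that moment; what a row does not reach only later rows make up. A row lasts 1/8 s, in which the tool goes at most 62.5 mm and 10.7 degrees, less where a joint would pass 70% of its speed; a pose out of reach is approached as far as the arm can. A call with a gripper value outside its range is refused whole. The fingers move at their own pace and stop on an object; "force" is the grip in N (left out, the last holds). Time passes only in rows, so rows that repeat a pose let the fingers close. It gives the time, the measured TCP pose, the force and the opening at its end, in the units of the state.
- get_obs(): the state, without advancing time (a new reading comes with each control period).
- grab_frame(name): name is "scene" or "top" or "wrist"; returns the picture (400x640x3 uint8, blue, green, red); there is no depth.
- camera_info(name): a dict with "fov_y" (degrees; the focal length in pixels is half the picture's height over the tangent of half this angle, whatever the lens; pixels are square), "cx", "cy" (the principal point, pixels), "rvec" (rotation vector, rad) and "tvec" (3), from world to camera coordinates, as OpenCV has them. Camera axes: x right, y down, z forward; pixel columns grow to the right and rows downward; lengths in m; the calibration is good to about 2 mm. The wrist camera is an equidistant fisheye: a pixel r from the principal point sees the ray r / f radians off the axis. A picture is of the moment at which its call begins: read the wrist's pose just before it. camera_info takes no time and is no camera call; for the wrist camera it gives the pose at the moment of the call.
- hand_in(): hands the job in, once; it reports no verdict.
The state is a dict: "clock": time; "joints": joint angles; "qvel": joint speeds; "tau": joint torques, N m; "tcp_pos": TCP position; "orientation": TCP orientation; "contact_force": force on the tool from outside, world axes, zero at the start; "moment": the same for the moment, N m; "grip_width": finger opening in m.
Only numpy, scipy, OpenCV 4.12 (cv2) and the standard library are available. Lean on these libraries where they do the work, as an engineer would, in place of code of your own. Each camera call takes 0.05 s, during which the arm holds its last target.

## Working session

There is one attempt and no reset: what is moved stays moved. The work goes in short steps, Python scripts to look and compute and a tool call to move; the robot and the scene stay as the last step left them, time stands still between calls to the robot, and variables do not carry over. Pictures are saved under pics/ and viewed, and the job is handed in when it is done.

Besides the shell and the picture viewer there is one more tool, called after "Emit:" in YAML: its name, and indented under it one key for each argument. apply_moves: Moves the arm, as the interface text tells. Its arguments: {"type":"object","properties":{"series":{"type":"string"},"force":{"type":"number"}},"required":["series"]}

```bash
mkdir -p pics; ls; python3 - <<'E'
from bench import *
import cv2
o=get_obs();print(o)
for n in ("scene","top"):
    print(n,camera_info(n)); cv2.imwrite(f"pics/{n}0.png",grab_frame(n))
E
```

```text
pics
{'clock': 0.0, 'joints': array([ 1.09488668,  0.47780421,  0.02233474,  1.55643961, -0.01148872,
        1.10931632, -0.08309382]), 'qvel': array([ 2.37023972e-03, -1.57961624e-03, -2.54243021e-04,  1.01478384e-03,
        3.38372674e-04,  7.13341385e-05,  6.68908704e-04]), 'tau': array([ 2.09892814e-04, -5.96451795e+01,  1.60823911e+00, -2.81191367e+01,
        1.25412340e-02,  9.47741442e-03,  2.55452346e-05]), 'tcp_pos': array([ 0.24248447, -0.62930708,  0.23032788]), 'orientation': array([ 2.02086275,  0.37785007, -2.02184481]), 'contact_force': array([-0.29043006,  0.24502428,  0.56136932]), 'moment': array([ 0.01955853, -0.00455916, -0.00658107]), 'grip_width': 0.08562471941326973}
scene {'fov_y': 57.82733786075533, 'cx': 317.6738104384392, 'cy': 199.69482335703273, 'rvec': array([ 1.39058618,  1.82494128, -1.05606567]), 'tvec': array([ 0.04296426, -0.17039525,  1.17072806])}
top {'fov_y': 47.36461566966638, 'cx': 310.64024887999494, 'cy': 204.67385838735575, 'rvec': array([ 2.13176893, -2.17561272,  0.15209674]), 'tvec': array([0.09776814, 0.48861899, 1.02160124])}
```

View pics/scene0.png

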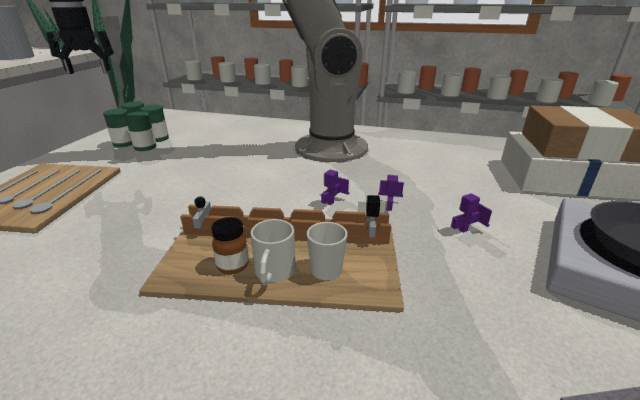

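View pics/top0.png

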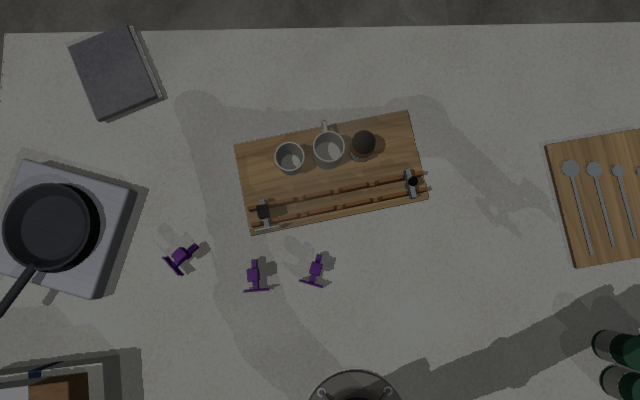

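The scene view shows, from left to right, a jar (230,247), a mug with a handle (272,250) and a beaker without one (327,250). The card slide with the square knob is at (373,207), the spare with the round knob at (200,203), and three purple look-alikes lie loose behind the rail. Next I'll enlarge both views and measure.

```bash
cat > h.py <<'E'
import numpy as np, cv2
from bench import *
def cam(n):
    c=camera_info(n); f=200/np.tan(np.radians(c['fov_y'])/2)
    R=cv2.Rodrigues(np.array(c['rvec']))[0]; return c,f,R,np.array(c['tvec'])
def ray(n,u,v,C=None):
    c,f,R,t=C or cam(n); x=(u-c['cx'])/f; y=(v-c['cy'])/f
    if n=='wrist':
        r=np.hypot(x,y); s=np.sin(r)/r if r>1e-9 else 1; d=np.array([x*s,y*s,np.cos(r)])
    else: d=np.array([x,y,1.])
    d=R.T@d; return -R.T@t, d/np.linalg.norm(d)
def onz(n,u,v,z,C=None):
    o,d=ray(n,u,v,C); return o+d*(z-o[2])/d[2]
def tri(rays):
    A=np.zeros((3,3));b=np.zeros(3)
    for o,d in rays:
        P=np.eye(3)-np.outer(d,d);A+=P;b+=P@o
    p=np.linalg.solve(A,b); return p,[np.linalg.norm((np.eye(3)-np.outer(d,d))@(p-o)) for o,d in rays]
def proj(n,p,C=None):
    c,f,R,t=C or cam(n); q=R@np.asarray(p)+t
    if n=='wrist':
        r=np.arctan2(np.hypot(q[0],q[1]),q[2]);h=np.hypot(q[0],q[1]); return c['cx']+f*r*q[0]/h,c['cy']+f*r*q[1]/h
    return c['cx']+f*q[0]/q[2],c['cy']+f*q[1]/q[2]
E
python3 - <<'E'
import cv2
s=cv2.imread('pics/scene0.png');t=cv2.imread('pics/top0.png')
cv2.imwrite('pics/s1.png',cv2.resize(s[160:310,145:410],None,fx=3,fy=3,interpolation=cv2.INTER_CUBIC))
cv2.imwrite('pics/t1.png',cv2.convertScaleAbs(cv2.resize(t[100:245,225:440],None,fx=3.7,fy=3.7,interpolation=cv2.INTER_CUBIC),alpha=1.8))
E
```

```text
(no output)
```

View pics/s1.png

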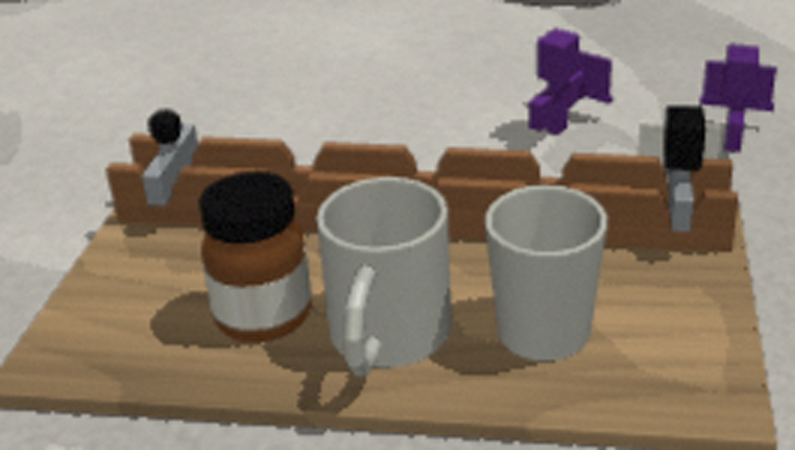

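View pics/t1.png

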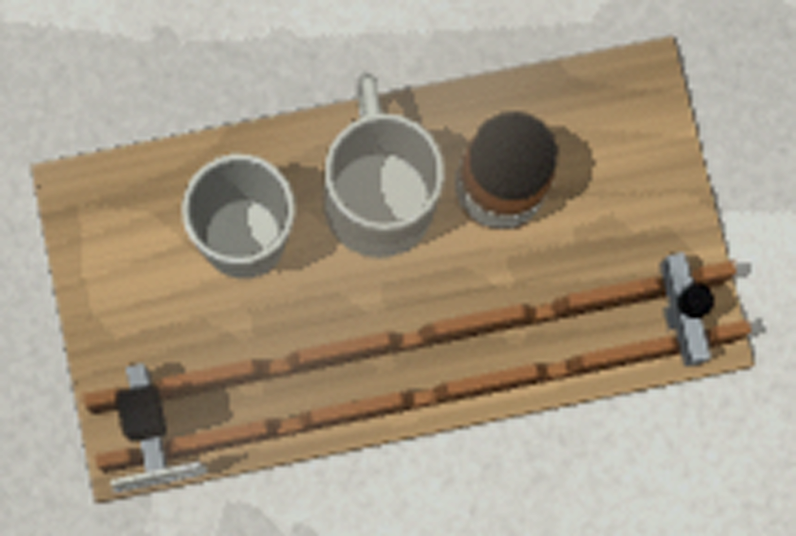

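The crops confirm the parts. The card slide, with its square black knob at top (263,211) and a white card on its robot side, sits in the +y end notch. The spare, with a round knob at top (413,181), is at the other end. The mug is the vessel with the handle (328,147), in the middle. The purple ones are loose on the table with nothing of the rail, so I rule them out.

```bash
python3 - <<'E'
from h import *
t=cv2.imread('pics/top0.png');s=cv2.imread('pics/scene0.png')
def blob(im,x0,y0,x1,y1,th):
    g=im[y0:y1,x0:x1].max(2); m=(g<th).astype(np.uint8)
    n,l,st,c=cv2.connectedComponentsWithStats(m); i=1+np.argmax(st[1:,4]); return c[i]+[x0,y0],st[i]+[x0,y0,0,0,0]
kt=blob(t,250,195,280,225,45);st_=blob(t,400,170,420,192,35)
ks=blob(s,360,190,386,222,60);ss=blob(s,190,192,210,212,60)
print(kt,st_,ks,ss)
K=tri([ray('top',*kt[0]),ray('scene',*ks[0])]);S=tri([ray('top',*st_[0]),ray('scene',*ss[0])])
print('knob',K,'spare',S)
print('knob z',onz('top',*kt[0],.095),'spare',onz('top',*st_[0],.079))
p=lambda u,v:(225+u/3.7,100+v/3.7)
# mug rim, z .094 ; beaker rim height unknown; jar
mug=onz('top',*p(385,171),.094);print('mug',mug)
k=onz('top',*kt[0],.095);sp=onz('top',*st_[0],.079)
d=(k-sp)[:2];print('len',np.linalg.norm(d),'yaw',np.arctan2(-d[0],d[1]))
yaw=np.arctan2(-d[0],d[1]);R=np.array([[np.cos(yaw),-np.sin(yaw)],[np.sin(yaw),np.cos(yaw)]])
mid=(k+sp)[:2]/2; print('mid',mid,'mug in stand',R.T@(mug[:2]-mid))
# notch positions, top z .054: far plate gaps & near plate gaps in crop
for q in [(272,367),(285,426),(395,340),(409,398),(541,312),(546,371)]:
    P=onz('top',*p(*q),.054)[:2];print(q,P,R.T@(P-mid))
# rail ends
for q in [(87,402),(98,462),(737,268),(750,327)]:
    P=onz('top',*p(*q),.054)[:2];print(q,P,R.T@(P-mid))
E
```

```text
(array([262.63492063, 210.74074074]), array([250, 204,  26,  15, 189])) (array([412.82716049, 180.54320988]), array([408, 176,  12,  10,  81])) (array([372.75378788, 205.93939394]), array([366, 196,  14,  22, 264])) (array([199.72527473, 202.08791209]), array([195, 197,  10,  11,  91]))
knob (array([0.4725066 , 0.19434959, 0.08146223]), [np.float64(0.00032595964436468597), np.float64(0.00032595964436461127)]) spare (array([ 0.53461788, -0.14134308,  0.07322547]), [np.float64(0.0008049136341093872), np.float64(0.0008049136341094464)])
knob z [0.47085866 0.19268072 0.095     ] spare [ 0.5339346  -0.14072258  0.079     ]
mug [0.61212554 0.04471725 0.094     ]
len 0.3393174631209344 yaw 0.18697823139509173
mid [0.50239663 0.02597907] mug in stand [ 0.11129964 -0.001986  ]
(272, 367) [0.50075392 0.11520594] [0.01497237 0.08797705]
(285, 426) [0.46418748 0.10789244] [-0.02231625  0.08758837]
(395, 340) [0.51602165 0.03930658] [0.01586501 0.01056245]
(409, 398) [0.4798967  0.03170484] [-0.0210434  0.0098085]
(541, 312) [ 0.53170936 -0.05118089] [ 0.01445851 -0.08126406]
(546, 371) [ 0.49490715 -0.05283132] [-0.02200906 -0.07604453]
(87, 402) [0.48138927 0.2286465 ] [0.01703277 0.2030401 ]
(98, 462) [0.44444747 0.22204101] [-0.02049304  0.20341688]
(737, 268) [ 0.55693929 -0.17363123] [ 0.01648632 -0.20627015]
(750, 327) [ 0.51976843 -0.17963569] [-0.02115284 -0.20526024]
```

The triangulated heights are 81.5 mm and 73.2 mm, against 83 and 75 expected, and the knob spacing is 341 mm against 340. The mug is at stand y ≈ -2 mm and x 111 mm, so the target is the middle notch. Stand yaw is about 0.186 rad. I'll work out the approach, gripping across y (24 mm).

```bash
cat >> h.py <<'E'
from scipy.spatial.transform import Rotation as Ro
def goal(p,yaw):
    # jaws along stand y: tool y = +-stand y
    o=get_obs();R0=Ro.from_rotvec(o['orientation']);p0=np.array(o['tcp_pos'])
    best=None
    for s in (1,-1):
        y=s*np.array([-np.sin(yaw),np.cos(yaw),0]);x=np.array([0,0,-1.]);z=np.cross(x,y)
        w=(R0.inv()*Ro.from_matrix(np.c_[x,y,z])).as_rotvec()
        if best is None or np.linalg.norm(w)<np.linalg.norm(best): best=w
    return np.round(best,4),np.round(R0.inv().apply(np.array(p)-p0),4)
E
python3 - <<'E'
from h import *
o=get_obs();print(np.round(Ro.from_rotvec(o['orientation']).as_matrix(),3))
for p in [(.45,-.4,.23),(.55,-.15,.23),(.53,.03,.22),(.4725,.1943,.20)]: print(p,goal(p,.186))
E
```

```text
[[-0.001  0.36  -0.933]
 [ 0.002 -0.933 -0.36 ]
 [-1.    -0.002  0.   ]]
(0.45, -0.4, 0.23) (array([0.1818, 0.0003, 0.0017]), array([ 0.0006, -0.1394, -0.2761]))
(0.55, -0.15, 0.23) (array([0.1818, 0.0003, 0.0017]), array([ 0.0009, -0.3367, -0.4593]))
(0.53, 0.03, 0.22) (array([0.1818, 0.0003, 0.0017]), array([ 0.0112, -0.5118, -0.5054]))
(0.4725, 0.1943, 0.2) (array([0.1818, 0.0003, 0.0017]), array([ 0.0315, -0.6858, -0.5108]))
```

Emit:
apply_moves:
  series: "0.02 0 0 0 -0.02 -0.045 1; 0.05 0 0 0 -0.045 -0.09 1; 0.08 0 0 0 -0.07 -0.14 1; 0.1 0 0 0 -0.095 -0.19 1; 0.13 0 0 0 -0.12 -0.235 1; 0.15 0 0 0 -0.145 -0.28 1; 0.18 0 0 0 -0.18 -0.32 1; 0.182 0 0 0 -0.22 -0.355 1; 0.182 0 0 0 -0.26 -0.39 1; 0.182 0 0 0 -0.3 -0.425 1; 0.182 0 0 0 -0.34 -0.455 1; 0.182 0 0 0 -0.38 -0.475 1"

```text
clock: 1.6
tcp_pos: [0.5497, -0.1023, 0.231]
orientation: [2.123, 0.199, -2.124]
contact_force: [-0.2, -0.5, 0.4]
grip_width: 0.0855
```

```bash
python3 - <<'E'
from h import *
for p in [(.53,.03,.22),(.4725,.1943,.17)]: print(p,goal(p,.186))
E
```

```text
(0.53, 0.03, 0.22) (array([0.0008, 0.0002, 0.0004]), array([ 0.011 , -0.1337, -0.0052]))
(0.4725, 0.1943, 0.17) (array([0.0008, 0.0002, 0.0004]), array([ 0.0611, -0.3058,  0.0207]))
```

Emit:
apply_moves:
  series: "0 0 0 0 -0.05 0 1; 0 0 0 0 -0.1 0 1; 0 0 0 0 -0.15 0.005 1; 0 0 0 0.01 -0.2 0.01 1; 0 0 0 0.02 -0.245 0.015 1; 0 0 0 0.035 -0.28 0.02 1; 0 0 0 0.05 -0.3 0.0207 1; 0 0 0 0.061 -0.306 0.0207 1; 0 0 0 0.061 -0.306 0.0207 1; 0 0 0 0.061 -0.306 0.0207 1"

```text
clock: 2.85
tcp_pos: [0.4731, 0.1913, 0.1706]
orientation: [2.125, 0.196, -2.124]
contact_force: [-0.6, 0.2, 1.2]
grip_width: 0.0854
```

```bash
python3 - <<'E'
from h import *
o=get_obs();C=cam('wrist')
im=grab_frame('wrist');cv2.imwrite('pics/w1.png',im)
print(o['clock'],o['tcp_pos'],goal((.4725,.1943,.064),.186))
print(proj('wrist',(.4725,.1943,.1),C),proj('wrist',(.4725,.1943,.083),C), C[1])
E
```

```text
2.85 [0.47310394 0.19130725 0.17057576] (array([-0.0021, -0.0008, -0.0003]), array([ 0.1067, -0.003 ,  0.0002]))
(np.float64(312.3034599314474), np.float64(202.75454112628796)) (np.float64(312.5881000665066), np.float64(195.7395439504741)) 309.70691628693146
```

View pics/w1.png

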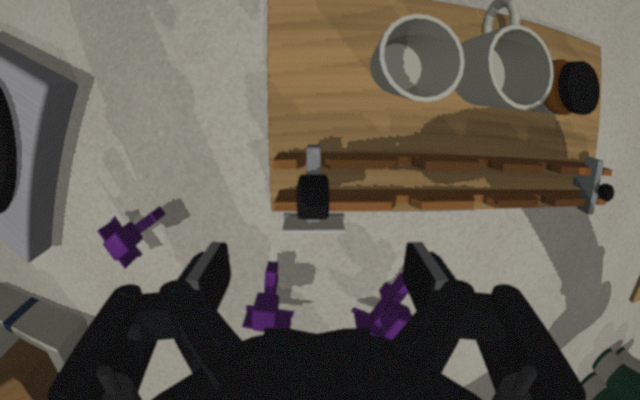

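The wrist view shows the card slide's knob at (313,200), right where it was predicted (312,200), with the rail square to the jaws. Going down with a 3 mm correction.

Emit:
apply_moves:
  series: "0 0 0 0.03 -0.003 0 1; 0 0 0 0.055 -0.003 0 1; 0 0 0 0.08 -0.003 0 1; 0 0 0 0.096 -0.003 0 1; 0 0 0 0.104 -0.003 0 1; 0 0 0 0.106 -0.003 0 1; 0 0 0 0.106 -0.003 0 1"

```text
clock: 3.78
tcp_pos: [0.4724, 0.1955, 0.0648]
orientation: [2.125, 0.198, -2.123]
contact_force: [0.0, 0.1, 0.4]
grip_width: 0.0853
```

```bash
python3 - <<'E'
from h import *
o=get_obs();C=cam('wrist')
im=grab_frame('wrist');cv2.imwrite('pics/w2.png',im)
print(o['clock'],o['tcp_pos'],o['contact_force'],goal((.4725,.1943,.064),.186))
E
```

```text
3.775 [0.47237272 0.19554801 0.06483689] [3.83405811e-05 5.18797091e-02 4.01028779e-01] (array([-0.0003, -0.0011,  0.0002]), array([0.0009, 0.0013, 0.0001]))
```

View pics/w2.png

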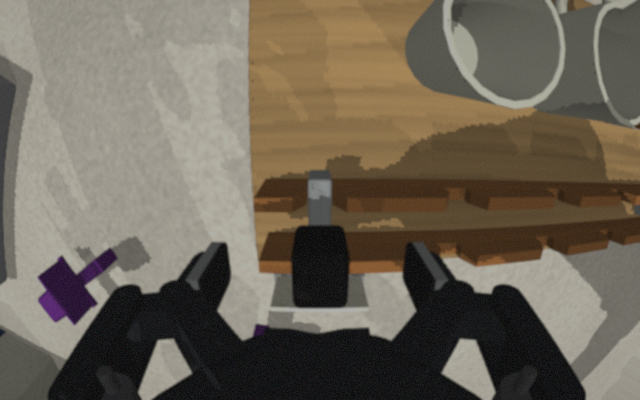

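The knob is centred between the pads (320 against the finger midpoint at 316). Closing now.

Emit:
apply_moves:
  series: "0 0 0 0 0 0 0; 0 0 0 0 0 0 0; 0 0 0 0 0 0 0; 0 0 0 0 0 0 0; 0 0 0 0 0 0 0; 0 0 0 0 0 0 0; 0 0 0 0 0 0 0; 0 0 0 0 0 0 0"
  force: 50

```text
clock: 4.82
tcp_pos: [0.4719, 0.1953, 0.0643]
orientation: [2.124, 0.198, -2.124]
contact_force: [0.9, -0.0, -0.0]
grip_width: 0.0233
```

The opening is 23.3 mm, which matches the 24 mm knob. Lifting.

Emit:
apply_moves:
  series: "0 0 0 -0.005 0 0 0; 0 0 0 -0.012 0 0 0; 0 0 0 -0.02 0 0 0; 0 0 0 -0.028 0 0 0; 0 0 0 -0.036 0 0 0; 0 0 0 -0.04 0 0 0; 0 0 0 -0.04 0 0 0; 0 0 0 -0.04 0 0 0"

```text
clock: 5.82
tcp_pos: [0.4717, 0.1952, 0.1041]
orientation: [2.123, 0.198, -2.124]
contact_force: [-0.6, -0.3, -1.2]
grip_width: 0.0234
```

```bash
python3 - <<'E'
from h import *
o=get_obs()
im=grab_frame('wrist');cv2.imwrite('pics/w3.png',im)
s=grab_frame('scene');cv2.imwrite('pics/s3.png',cv2.resize(s[130:310,145:410],None,fx=3,fy=3,interpolation=cv2.INTER_CUBIC))
print(o['clock'],o['tcp_pos'],o['contact_force'],o['grip_width'],goal((.4719+.0314,.1953-.1671,.1045),.186))
E
```

```text
5.825 [0.47171929 0.1952067  0.10406621] [-0.61856457 -0.30325156 -1.22880048] 0.023432594104678475 (array([-0.0001,  0.0005, -0.0001]), array([-0.0005,  0.1701, -0.0002]))
```

View pics/w3.png

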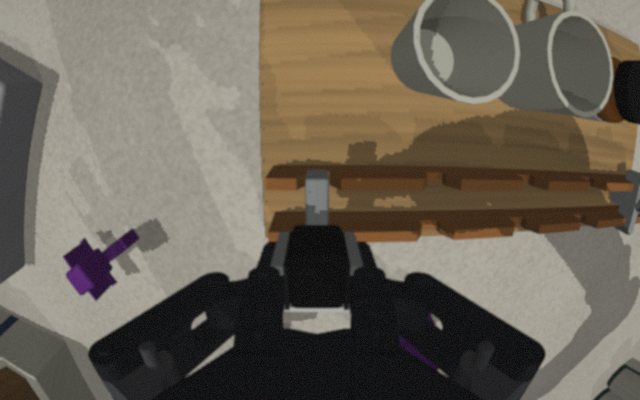

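View pics/s3.png

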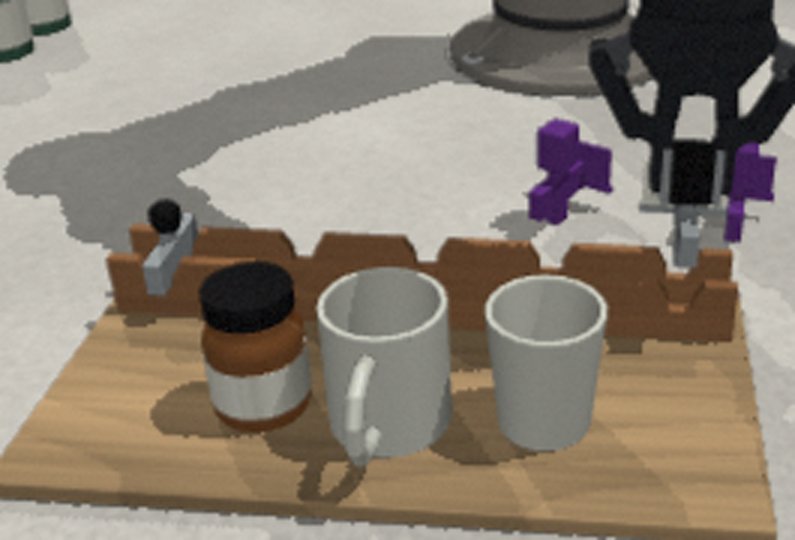

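The slide came out upright, and the end notch is now visible and empty. Moving 170 mm along to the middle notch.

Emit:
apply_moves:
  series: "0 0 0 0 0.008 0 0; 0 0 0 0 0.025 0 0; 0 0 0 0 0.045 0 0; 0 0 0 0 0.067 0 0; 0 0 0 0 0.09 0 0; 0 0 0 0 0.113 0 0; 0 0 0 0 0.135 0 0; 0 0 0 0 0.152 0 0; 0 0 0 0 0.164 0 0; 0 0 0 0 0.17 0 0; 0 0 0 0 0.17 0 0; 0 0 0 0 0.17 0 0"

```text
clock: 7.42
tcp_pos: [0.5032, 0.0291, 0.1043]
orientation: [2.124, 0.199, -2.123]
contact_force: [-0.6, -0.1, -1.7]
grip_width: 0.0234
```

```bash
python3 - <<'E'
from h import *
o=get_obs()
im=grab_frame('wrist');cv2.imwrite('pics/w4.png',im)
s=grab_frame('scene');cv2.imwrite('pics/s4.png',cv2.resize(s[130:310,145:410],None,fx=3,fy=3,interpolation=cv2.INTER_CUBIC))
print(o['clock'],o['tcp_pos'],o['contact_force'],o['grip_width'],goal((.5033,.0278,.1041),.186))
E
```

```text
7.425 [0.50323207 0.02907559 0.10432109] [-0.57395173 -0.11210747 -1.66250738] 0.02335049933350446 (array([ 0.0009, -0.0001,  0.0003]), array([0.0002, 0.0012, 0.0002]))
```

View pics/w4.png

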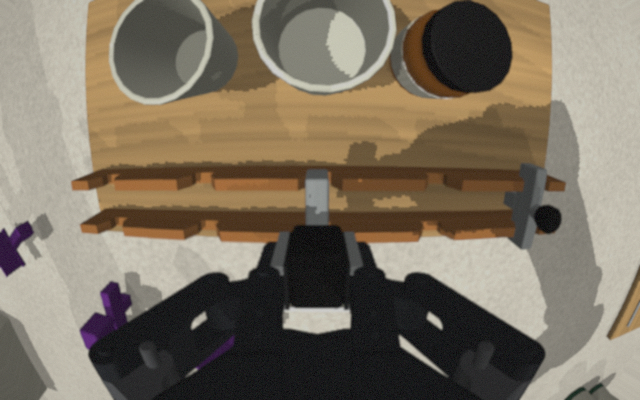

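View pics/s4.png

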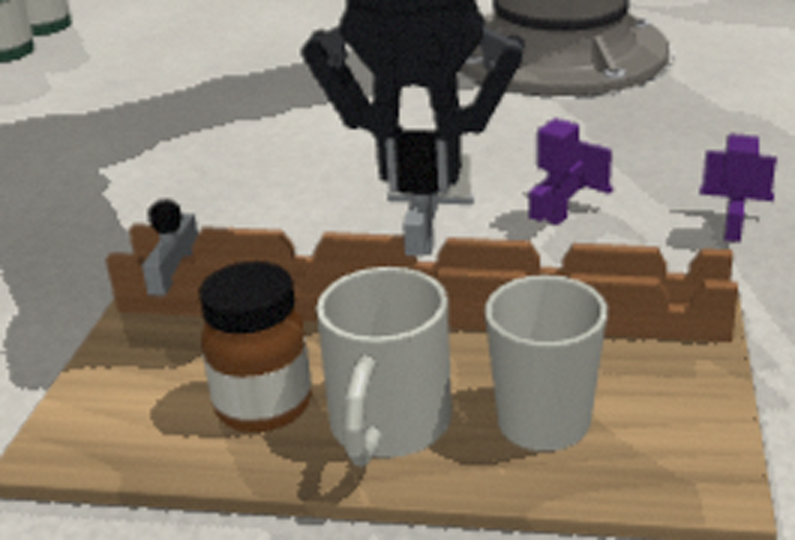

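The bar is over the middle notch (far-plate gap at 303–342 px, bar at 317 px), straight in front of the mug. I'll lower with a +1.5 mm correction.

Emit:
apply_moves:
  series: "0 0 0 0.005 0.0015 0 0; 0 0 0 0.011 0.0015 0 0; 0 0 0 0.017 0.0015 0 0; 0 0 0 0.023 0.0015 0 0; 0 0 0 0.028 0.0015 0 0; 0 0 0 0.033 0.0015 0 0; 0 0 0 0.036 0.0015 0 0; 0 0 0 0.036 0.0015 0 0"

```text
clock: 8.52
tcp_pos: [0.5035, 0.0268, 0.0681]
orientation: [2.124, 0.198, -2.124]
contact_force: [-0.8, 0.1, -0.5]
grip_width: 0.0233
```

Emit:
apply_moves:
  series: "0 0 0 0.001 0 0 0; 0 0 0 0.002 0 0 0; 0 0 0 0.003 0 0 0; 0 0 0 0.004 0 0 0; 0 0 0 0.004 0 0 0; 0 0 0 0.004 0 0 0"

```text
clock: 9.28
tcp_pos: [0.5036, 0.0268, 0.0643]
orientation: [2.124, 0.198, -2.124]
contact_force: [-0.7, -0.1, -0.1]
grip_width: 0.023
```

```bash
python3 - <<'E'
from h import *
o=get_obs()
s=grab_frame('scene');cv2.imwrite('pics/s5.png',cv2.resize(s[130:310,145:410],None,fx=3,fy=3,interpolation=cv2.INTER_CUBIC))
im=grab_frame('wrist');cv2.imwrite('pics/w5.png',im)
print(o['clock'],o['tcp_pos'],o['contact_force'],o['moment'],o['grip_width'])
E
```

```text
9.275 [0.50363092 0.02680438 0.06432562] [-0.70121541 -0.06288883 -0.12632317] [ 0.01133472 -0.01581804  0.02116522] 0.022995428777161188
```

View pics/s5.png

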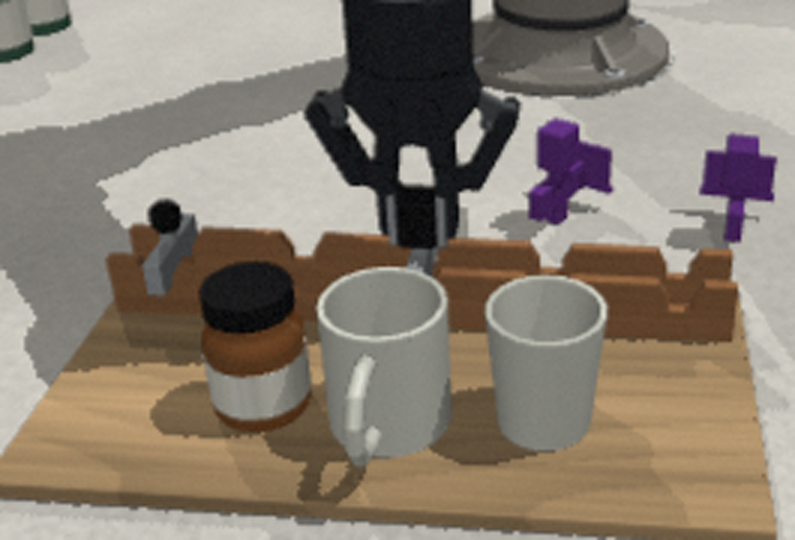

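View pics/w5.png

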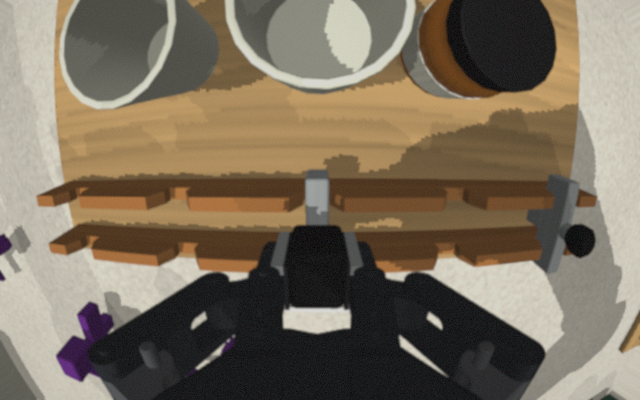

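The TCP is back at its height in the home notch (0.0643), with no side load and the bar centred between the notch walls. Releasing, then going straight up.

Emit:
apply_moves:
  series: "0 0 0 0 0 0 0.4; 0 0 0 0 0 0 0.5; 0 0 0 0 0 0 0.7; 0 0 0 0 0 0 0.8; 0 0 0 0 0 0 0.8; 0 0 0 0 0 0 0.8"

```text
clock: 10.12
tcp_pos: [0.5036, 0.0268, 0.0643]
orientation: [2.124, 0.198, -2.124]
contact_force: [0.2, 0.5, -0.7]
grip_width: 0.0684
```

Emit:
apply_moves:
  series: "0 0 0 -0.01 0 0 0.8; 0 0 0 -0.03 0 0 0.8; 0 0 0 -0.06 0 0 0.8; 0 0 0 -0.1 0 0 0.8; 0 0 0 -0.14 0 0 0.8; 0 0 0 -0.17 0 0 0.8; 0 0 0 -0.18 0 0 0.8; 0 0 0 -0.18 0 0 0.8"

```text
clock: 11.12
tcp_pos: [0.5036, 0.0268, 0.2446]
orientation: [2.125, 0.198, -2.123]
contact_force: [0.6, -0.7, -0.4]
grip_width: 0.0684
```

```bash
python3 - <<'E'
from h import *
o=get_obs();C=cam('wrist')
im=grab_frame('wrist');cv2.imwrite('pics/w6.png',im)
s=grab_frame('scene');cv2.imwrite('pics/s6.png',cv2.resize(s[130:310,145:410],None,fx=3,fy=3,interpolation=cv2.INTER_CUBIC))
def blob(im,x0,y0,x1,y1,th):
    g=im[y0:y1,x0:x1].max(2); m=(g<th).astype(np.uint8)
    n,l,st,c=cv2.connectedComponentsWithStats(m); i=1+np.argmax(st[1:,4]); return c[i]+[x0,y0],st[i]+[x0,y0,0,0,0]
a=blob(s,272,188,296,222,60); print(a)
print(o['clock'],o['tcp_pos'],o['contact_force'])
print('pred scene home knob',proj('scene',(.5036,.0268,.0815)),'20mm up',proj('scene',(.5036,.0268,.1015)))
print('wrist pred',proj('wrist',(.5036,.0268,.1),C))
E
```

```text
(array([284.05813953, 202.29069767]), array([278, 192,  14,  21, 258]))
11.125 [0.50361995 0.02678751 0.24459299] [ 0.62136754 -0.7136094  -0.42157423]
pred scene home knob (np.float64(284.15832658103056), np.float64(202.13066325069616)) 20mm up (np.float64(283.6682621759024), np.float64(193.11046900351948))
wrist pred (np.float64(316.5462902728827), np.float64(177.89020422888177))
```

View pics/s6.png

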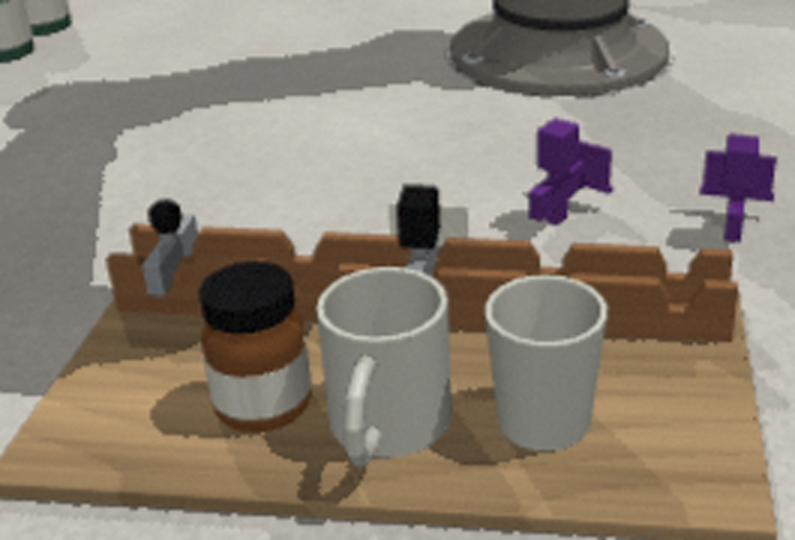

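View pics/w6.png

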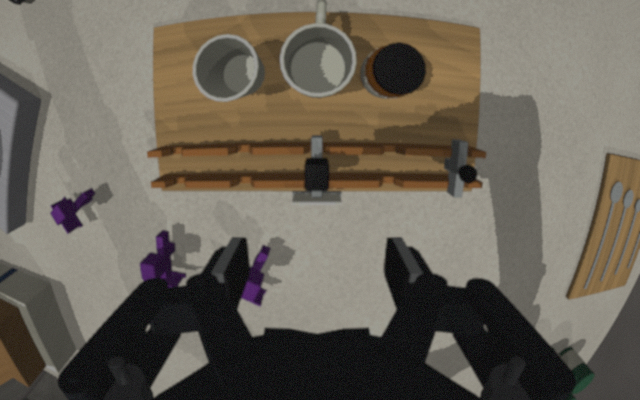

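The slide is upright and home in the middle notch: its knob is at scene pixel (284.1, 202.3), and the predicted home position is (284.2, 202.1). The mug and the spare slide look unmoved, and the gripper is clear.

```bash
python3 -c "
from bench import *
print(hand_in(), get_obs()['clock'])"
```

```text
the job is handed in; nothing more can be done
the job is handed in; nothing more can be done
```

The card slide is now in the middle notch, straight in front of the mug. I took it by its square knob, lifted it 40 mm out of the +y end notch, moved it 170 mm along the rail and lowered it in. Then I let go, raised the gripper clear, and handed in about 11.2 s into the 32 s allowed.

- **Seating:** before release the tool was at 64.3 mm, the same height as in the original notch. Afterwards the knob was within 0.2 px of its predicted home position in the scene view, where 20 mm of height is about 9 px. It stands upright.
- **Forces:** the readings I took stayed under 2 N.
- **Everything else:** the mug, the spare slide and the purple look-alikes look unmoved in the last pictures. I checked those by eye only.
- **Small disagreements:** triangulated knob heights came out 1.5–2 mm low, which is within the calibration tolerance. The arm settled 1–3 mm off its target sideways, which I corrected before gripping and before lowering.

No checks failed.

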